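Clamp the small core in the V-block fixture

ROBOT

A 6-joint arm with a two-finger parallel gripper is mounted at the origin on the work surface; the furniture and walls round the work are solid. World frame = base frame: x ahead of the robot, y to its left, z up, the work surface at z = 0. Lengths are in m, angles in rad, forces in N, time in s.
With the tool pointing down it reaches from about 0.35 to 0.775 m from the base axis. Payload 5.5 kg.
Tool frame: the origin (TCP) lies at the very end of the fingers, on their centre line; the grasp point (between the pads) lies behind it (bot.tcp_to_grasp is the z of the grasp point in the tool frame, in m); z points along the fingers, y is the direction in which the jaws open and shut (so a half turn about z gives the same grasp; the last joint's range is limited). The gripper opens to 85 mm and grips with 20 to 120 N. Pads are 22 mm wide; open, the fingers measure 114 mm over their backs; the gripper's body (76 mm by 85 mm) begins 54 mm behind the grasp point. The pads swing forward as they close: fully open they stand 13 mm farther back than shut.
Start: joints at [1.156, 0.313, 0.046, 1.304, 0, 1.431], TCP at [0.156, 0.553, 0.231] pointing down, gripper open.
Joint ranges: [-2.76, 2.76], [-0.86, 1.69], [-1.03, 1.26], [-2.2, 2.34], [-1.47, 1.5], [-3.14, 3.14]. Speed limits (rad/s): [2.57, 2.57, 3.14, 3.14, 3.14, 3.14].

INTERFACE

Orientations are given as a 3x3 rotation matrix whose columns are the frame's x, y, z axes.
In Python, from workcell import bot gives the robot as it stands.
- The arm moves only by the shell command python3 -m creep 'ROWS' [OPENING] [FORCE]. ROWS is JSON, a list of rows, each a list of 2 entries, a list of its own where there are three numbers: the shift along the tool's x, y, z in cm, then the turn, a rotation vector about the tool's x, y, z in degrees. A call has 1 to 12 rows; each row is the pose to reach, as a shift and turn from the pose commanded when the call began, along the tool's axes at that moment; what a row does not reach only later rows make up. A row lasts 1/10 s, in which the tool goes at most 50 mm and 8.59 degrees, less where a joint would pass 70% of its speed; a pose out of reach is approached as far as the arm can. A call with a gripper value outside its range is refused whole. OPENING is the finger opening in cm, from 0 to 8.54, set as the call begins (- or left out, the last holds). The fingers move at their own pace and stop on an object; FORCE is the grip in N (left out, the last holds). Time passes only in rows, so rows that repeat a pose let the fingers close. It gives the time, the measured TCP pose, the force and the opening at its end, in the units of the state.
- bot.get_obs(): the state, without advancing time (a new reading comes with each control period).
- bot.read_camera(name): name is "scene" or "top" or "wrist"; returns the picture (480x640x3 uint8, blue, green, red); there is no depth.
- bot.get_calibration(name): a dict with "camera_matrix" (3x3 intrinsics, pixels), "pose" (4x4, takes a point from camera to world coordinates); the wrist camera has in their place "T_tool_cam" (4x4, takes a point from camera to tool coordinates, whose origin is the TCP and whose axes are the flange's). Camera axes: x right, y up, looking along -z (the intrinsics and any distortion apply to the point x, -y, -z); pixel columns grow to the right and rows downward; lengths in m; the calibration is good to about 2 mm. A picture is of the moment at which its call begins: read the wrist's pose just before it. get_calibration takes no time and is no camera call.
- bot.hand_in(): hands the job in, once; it reports no verdict.
The state is a dict: "time_s": time; "q": joint angles; "qd": joint speeds; "tau": joint torques, N m; "position": TCP position; "ee_rot": TCP orientation; "ft_force": force on the tool from outside, world axes, zero at the start; "moment": the same for the moment, N m; "grip_width": finger opening in m.
Only numpy, scipy, OpenCV 4.12 (cv2) and the standard library are available. Lean on these libraries where they do the work, as an engineer would, in place of code of your own. Each camera call takes 0.05 s, during which the arm holds its last target.

TASK

Clamp the small rod-shaped core in its V-block fixture: with the outside of a finger, push the steel swing strap round until it stops over the core, and only then push the cam lever on the strap fully down so that its foot presses on the core. Leave the core lying in the V blocks, do not lift or carry anything, and do not disturb the two cores and the tin that stand nearby.

Things in the scene. Friction and masses are not known exactly. Their poses are not given: they have to be found in the camera images.
- fixture: Fixed fixture: grey base plate 130 x 210 x 12 mm. Origin on the table below the middle of the V blocks, z up, its x within 0.4 rad of world x. In its frame (mm): two dark V blocks (top z 54) at x -23 and +23 carry the core along x; base plate y -88 to +122; strap's pivot post (radius 13) at (0, 85); stop pillar (radius 7, 85 tall) at (-21.5, -50).
- clamp_strap (a joint): Angle (rad) of the flat steel swing strap about a vertical axis. 0 = at its stop, over the core, pointing along the fixture's -y; at angle a it points along (sin a, -cos a) in the fixture's frame (counter-clockwise from above is open), at most 1.6. Starts at 0.9 to 1.45; to be swung to 0. Friction 0.2 N m (about 1.5 N at the pin): it stays where it is left.
- strap_pivot (a point): Point on the strap's vertical pivot axis, at the strap's top face, 88 mm above the table. The strap is 28 mm wide, 10 mm thick (underside 78 mm above the table) and ends 145 mm from this axis. A bolt head rises 6 mm above this point.
- strap_pin (a point): Centre of the top of the upright steel pin (14 mm diameter) that stands on the strap near its free end, 135 mm from the pivot axis; pin top 134 mm above the table, the pin rises 46 mm from the strap. A good place to push the strap sideways.
- cam_lever (a joint): Angle (rad) of the cam lever on the strap. 0 = open, rising 60 degrees above level and leaning towards the pivot; grows as it is pushed down towards the pivot; 1.05 = fully down, level (its stop), above the strap. Starts at 0 to 0.15. Takes 0.2 to 0.3 N m (some 3 N near the tip) and stays where it is left. Its hinge is level, across the strap.
- lever_hinge (a point): Hinge axis of the cam lever, on the strap's centre line, 85 mm from the pivot axis, 99 mm above the table.
- lever_tip (a point): Point on the lever's centre line near its free end, 100 mm from the hinge. The flat black grip is 24 mm wide, 10 mm thick and spans 55 to 105 mm from the hinge; the steel arm before it is 12 mm wide, 7 mm thick. With the lever down the grip is level, its upper face about 104 mm above the table, its end just past the pivot axis.
- press_foot: Rubber-faced round pressing foot (16 mm diameter) under the strap, 85 mm from the pivot axis; origin at the centre of its lower face. The cam pushes it down about 5 mm; with the lever open it passes 3 to 4 mm above the core.
- small_core: Loose small sand core, plain rod 75 mm long, 16 mm diameter, lying in the V blocks along its own x axis (the fixture's x); origin at the middle of its underside, 42 mm above the table.
- neck_core: Loose bystander: bottle-shaped sand core, 42 mm diameter, 70 mm tall, standing; origin under its centre.
- stepped_core: Loose bystander: stepped sand core, 44 mm diameter, 55 mm tall, standing; origin under its centre.
- coil_hose: Fixed obstacle: coiled red air hose, coil about 60 mm thick, lying left of the fixture. The coil runs from about 0.38 m ahead of the base and 0.05 m to its left up onto the white basin (240 mm wide, 0.45 m ahead, 0.22 m left); from there the thin hose climbs away ahead and to the left, to well above the arm. Pass it on the robot's side with the arm drawn in and the gripper high.
- tin: Loose bystander: open tin with bolts, 68 mm diameter, 47 mm tall; origin under its centre.
Not all that is in view belongs to the job. What is meant by the small_core is not blue, and is the smaller of those in its own colour.

How it is judged:
On the way, in this order (a step that is already met when the one before it is completed fails the run):
1. the strap is swung over the core, the lever still up (value of joint clamp_strap below 0.1 rad and value of joint cam_lever below 0.5 rad), for 0.1 s.
2. the cam lever is pushed down with the strap over the core (value of joint clamp_strap below 0.1 rad and value of joint cam_lever above 0.9 rad), for 0.1 s.
At the end, for the whole second after the job is handed in: The strap is within 0.1 rad of its stop over the core, the cam lever is past 0.9 rad of its 1.05 rad, the foot presses on the core with more than 2 N, the core lies at rest within 12 mm of where it lay, and nothing moves (all of step 2 and contact force between press_foot and small_core above 2 N and distance of small_core from where it was at the start of the episode below 0.012 m and linear speed of small_core below 0.02 m/s and velocity of joint cam_lever below 0.05 rad/s); the robot touches nothing.
It fails at once if the lever is pushed down before the strap is over the core (value of joint cam_lever above 0.5 rad and value of joint clamp_strap above 0.2 rad).
It fails at once if the small core is lifted or knocked out of place (distance of small_core from where it was at the start of the episode above 0.02 m).
It fails at once if the bottle-shaped core is moved or lifted (distance of neck_core from where it was at the start of the episode above 0.02 m).
It fails at once if the stepped core is moved or lifted (distance of stepped_core from where it was at the start of the episode above 0.02 m).
It fails at once if the tin of bolts is moved or lifted (distance of tin from where it was at the start of the episode above 0.02 m).
It also fails if it takes over 61 s, if anything falls off the work surface, if the arm or the gripper's body presses on something with over 40 N, if the wrist force passes 120 N, or if a joint passes its speed limit or range.

## Working session

There is one attempt and no reset: what is moved stays moved. The work goes in short steps, Python scripts to look and compute and a shell command to move; the robot and the scene stay as the last step left them, time stands still between calls to the robot, and variables do not carry over. Pictures are saved under pics/ and viewed, and the job is handed in when it is done.

```bash
ls; mkdir -p pics; python3 - <<'E'
from workcell import bot
import cv2,numpy as np
np.set_printoptions(precision=4,suppress=True)
o=bot.get_obs();print(o)
for n in("scene","top"):
    cv2.imwrite(f"pics/{n}0.png",bot.read_camera(n));c=bot.get_calibration(n);print(n,c)
print(bot.get_calibration("wrist"),bot.tcp_to_grasp)
E
```

```text
pics
{'time_s': 0.0, 'q': array([1.1564, 0.314 , 0.045 , 1.3036, 0.    , 1.4312]), 'qd': array([-0.0013,  0.0005, -0.0023,  0.0004, -0.0012,  0.0006]), 'tau': array([ -0.0008, -48.0629,  29.8533,   0.0195,  -0.0004,  -0.    ]), 'position': array([0.1558, 0.553 , 0.2304]), 'ee_rot': array([[-0.9625,  0.2713, -0.0007],
       [ 0.2713,  0.9625, -0.0016],
       [ 0.0003, -0.0018, -1.    ]]), 'ft_force': array([ 0.9543, -0.689 ,  0.0886]), 'moment': array([-0.0276,  0.0038,  0.0331]), 'grip_width': 0.08536376113574215}
scene {'camera_matrix': array([[558.3522,   0.    , 312.5051],
       [  0.    , 558.3522, 238.2982],
       [  0.    ,   0.    ,   1.    ]]), 'pose': array([[ 0.5305,  0.5542, -0.6414, -0.211 ],
       [-0.8476,  0.3505, -0.3983, -0.5124],
       [ 0.0041,  0.755 ,  0.6557,  0.822 ],
       [ 0.    ,  0.    ,  0.    ,  1.    ]])}
top {'camera_matrix': array([[554.0765,   0.    , 316.8592],
       [  0.    , 554.0765, 241.0964],
       [  0.    ,   0.    ,   1.    ]]), 'pose': array([[ 0.0124,  0.9845, -0.175 ,  0.2808],
       [-0.9999,  0.0106, -0.0116, -0.0814],
       [-0.0096,  0.1752,  0.9845,  1.1432],
       [ 0.    ,  0.    ,  0.    ,  1.    ]])}
{'camera_matrix': array([[342.0413,   0.    , 315.8155],
       [  0.    , 342.0413, 240.3609],
       [  0.    ,   0.    ,   1.    ]]), 'T_tool_cam': array([[ 0.    ,  0.9625,  0.2712,  0.0685],
       [ 1.    ,  0.0001, -0.0003,  0.0005],
       [-0.0003,  0.2712, -0.9625, -0.1429],
       [ 0.    ,  0.    ,  0.    ,  1.    ]])} -0.0187
```

View pics/scene0.png

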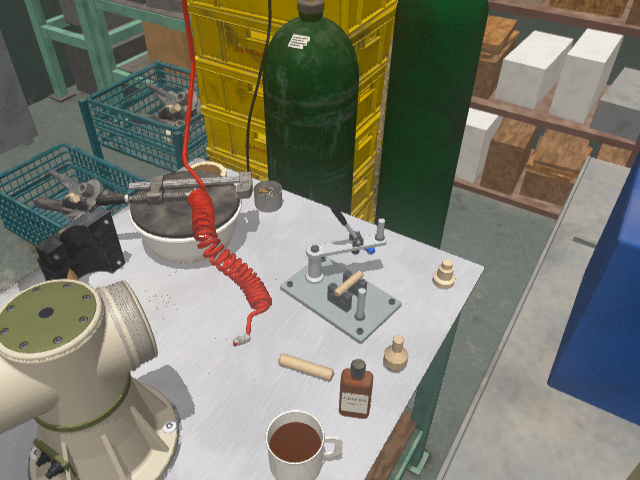

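View pics/top0.png

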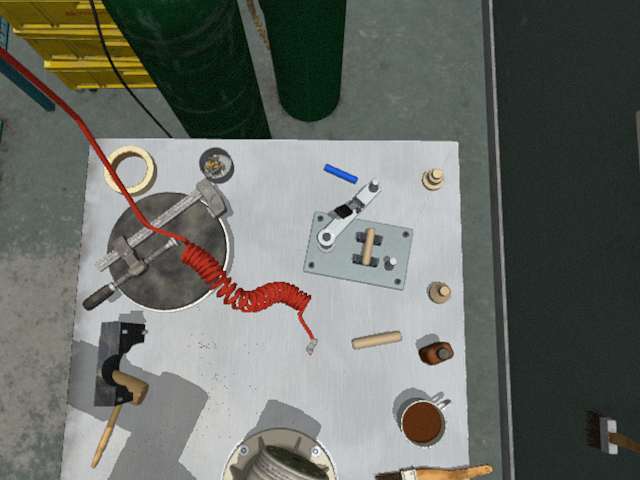

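```bash
python3 - <<'E'
import cv2
t=cv2.imread("pics/top0.png");s=cv2.imread("pics/scene0.png")
cv2.imwrite("pics/top_c.png",cv2.resize(t[150:310,290:460],None,fx=4.6,fy=3.75*1.0,interpolation=cv2.INTER_CUBIC)[:600,:800])
cv2.imwrite("pics/scene_c.png",cv2.resize(s[190:350,265:465],None,fx=3.75,fy=3.75,interpolation=cv2.INTER_CUBIC))
E
```

```text
(no output)
```

View pics/top_c.png

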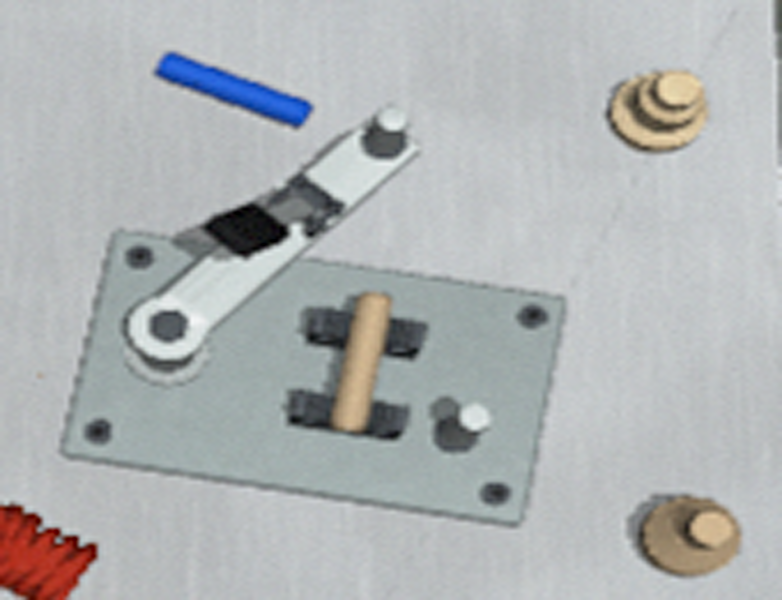

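View pics/scene_c.png

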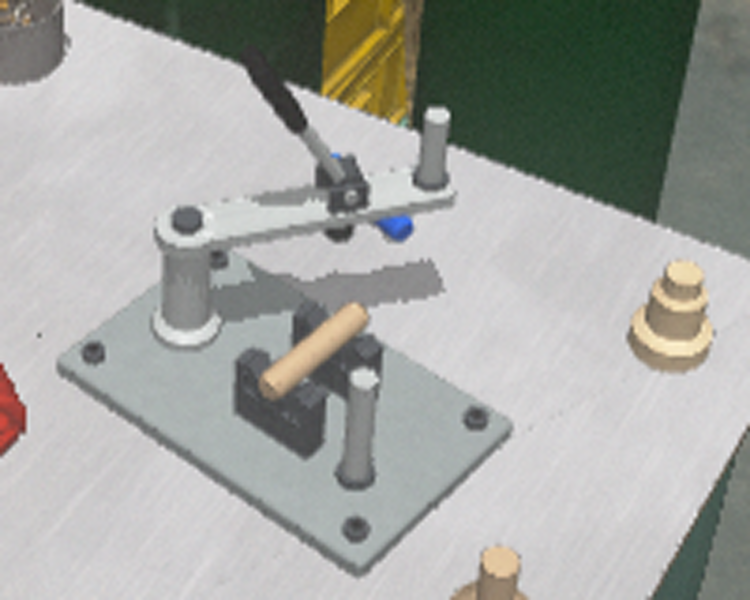

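```bash
cat > h.py <<'E'
import numpy as np
from workcell import bot
np.set_printoptions(precision=4,suppress=True)
def ray(n,u,v):
    c=bot.get_calibration(n);K=c["camera_matrix"];T=c["pose"]
    d=T[:3,:3]@np.array([(u-K[0,2])/K[0,0],-(v-K[1,2])/K[1,1],-1]);return T[:3,3],d
def atz(n,u,v,z):
    p,d=ray(n,u,v);return p+d*(z-p[2])/d[2]
def tri(*uv):
    A=np.zeros((3,3));b=np.zeros(3);L=[ray(*x) for x in uv]
    for p,d in L:
        d=d/np.linalg.norm(d);M=np.eye(3)-np.outer(d,d);A+=M;b+=M@p
    return np.linalg.solve(A,b)
E
python3 - <<'E'
from h import *
def c(x,y):return 290+x/4.6,150+y/3.75
def s(x,y):return 265+x/3.75,190+y/3.75
for n,a,b,z in[("pivot",(167,324),(187,218),.094),("pin",(392,121),(436,114),.134),("pillar",(475,418),(365,378),.085),("stepped",(679,89),(685,270),.055),("neck",(712,529),(500,557),.07)]:
    print(n,tri(("top",*c(*a)),("scene",*s(*b))),atz("top",*c(*a),z),atz("scene",*s(*b),z))
for q in[(374,300),(350,425)]:print("core",atz("top",*c(*q),.052))
for q in[(118,232),(565,297),(520,524),(62,455)]:print("plate",atz("top",*c(*q),.012))
print("tin",atz("top",216,165,.047)); 
for q in[(160,60),(310,118)]:print("blue",atz("top",*c(*q),.01))
for q in[(310,298),(312,340)]:print("hose",atz("top",*q,.03))
print("tip scene/top", tri(("top",*c(222,210)),("scene",*s(255,62))))
E
```

```text
pivot [ 0.4778 -0.0883  0.0938] [ 0.4768 -0.0871  0.094 ] [ 0.4788 -0.0896  0.094 ]
pin [ 0.5745 -0.1794  0.1364] [ 0.574 -0.178  0.134] [ 0.5789 -0.1797  0.134 ]
pillar [ 0.4316 -0.2178  0.0871] [ 0.4307 -0.2164  0.085 ] [ 0.435  -0.2185  0.085 ]
stepped [ 0.6158 -0.3132  0.0596] [ 0.6161 -0.3125  0.055 ] [ 0.6225 -0.3134  0.055 ]
neck [ 0.3768 -0.3174  0.0751] [ 0.3762 -0.3171  0.07  ] [ 0.382  -0.3173  0.07  ]
core [ 0.4986 -0.1774  0.052 ]
core [ 0.4311 -0.1667  0.052 ]
plate [ 0.5441 -0.0647  0.012 ]
plate [ 0.5092 -0.2671  0.012 ]
plate [ 0.3831 -0.245   0.012 ]
plate [ 0.4186 -0.0413  0.012 ]
tin [0.633  0.1417 0.047 ]
blue [ 0.6448 -0.0828  0.01  ]
blue [ 0.6114 -0.1522  0.01  ]
hose [ 0.3628 -0.0559  0.03  ]
hose [ 0.28   -0.0611  0.03  ]
tip scene/top [ 0.5158 -0.1069  0.1794]
```

```bash
python3 - <<'E'
from h import *
# hose: intersect scene ray with top polyline (nearest ray pair)
top=np.array([(180,240),(150,225),(118,185),(97,152),(75,115),(40,75),(0,50)],float)
P=np.vstack([np.linspace(a,b,40) for a,b in zip(top,top[1:])])
for uv in[(200,196),(192,170),(190,150),(190,120),(190,90),(188,50),(185,5)]:
    p,d=ray("scene",*uv);best=None
    for q in P:
        p2,d2=ray("top",*q);n=np.cross(d,d2);e=abs(n@(p2-p))/np.linalg.norm(n)
        if best is None or e<best[0]:best=(e,tri(("scene",*uv),("top",*q)),q)
    print(uv,best)
for q,z in [((120,330),.15),((105,385),.15),((130,385),.1)]:print(atz("top",*q,z))
print("vice",tri(("scene",108,215),("top",145,330)))
T=bot.get_obs();R=T["ee_rot"];p=T["position"]
for w in[(0.105,0.37,.33),(0.27,0.27,.33),(0.35,0.13,.33),(0.38,-.03,.33)]:
    print(w,(R.T@(np.array(w)-p))*100)
E
```

```text
(200, 196) (np.float64(5.814405295648758e-05), array([ 0.8451,  0.5789, -0.2761]), array([ 81.2051, 125.4359]))
(192, 170) (np.float64(8.39255361844668e-05), array([ 0.6563,  0.3979, -0.001 ]), array([102.3846, 160.4615]))
(190, 150) (np.float64(3.907978580065584e-05), array([0.4522, 0.1802, 0.2404]), array([166.1538, 233.0769]))
(190, 120) (np.float64(3.235056144985584e-05), array([0.613 , 0.3323, 0.1849]), array([ 96.4359, 151.0513]))
(190, 90) (np.float64(3.005993212099566e-05), array([0.6056, 0.3106, 0.2679]), array([ 89.1026, 138.7179]))
(188, 50) (np.float64(9.618770525622468e-05), array([0.5735, 0.2671, 0.3778]), array([ 85.7179, 133.0256]))
(185, 5) (np.float64(9.792887100861665e-05), array([0.5343, 0.2196, 0.4837]), array([ 85.1538, 132.0769]))
[0.2933 0.278  0.15  ]
[0.1982 0.2972 0.15  ]
[0.1946 0.2702 0.1   ]
vice [0.2863 0.2348 0.1681]
(0.105, 0.37, 0.33) [ -0.0693 -19.0105  -9.9208]
(0.27, 0.27, 0.33) [-18.6638 -24.1578  -9.9166]
(0.35, 0.13, 0.33) [-30.1627 -35.4616  -9.9008]
(0.38, -0.03, 0.33) [-37.3919 -50.0472  -9.8788]
```

Candidates for the small core: tan rod in the V blocks at top (369,246), longer tan rod on the table (377,340), blue rod (340,173). I choose the tan rod in the V blocks: it isn't blue, it's the shorter tan one, and the close crop confirms it lies in the V blocks. The strap pin is at top (375,182), the pivot at (326,236) and the pillar at (393,261). These give a strap angle of about 0.99 rad and a fixture yaw of about -0.175. Next I draw the arm in and up.

```bash
python3 -m creep '[[[0,-1,-3],[0,0,0]],[[0,-3,-6],[0,0,0]],[[0,-6,-9],[0,0,0]],[[0,-10,-10],[0,0,0]],[[0,-14,-10],[0,0,0]],[[0,-18,-10],[0,0,0]],[[-3,-19,-10],[0,0,0]],[[-7,-20.3,-10],[0,0,0]],[[-11,-21.5,-10],[0,0,0]]]' 0 40
```

```text
time_s: 1.0
position: [0.2038, 0.3156, 0.3314]
ee_rot: [[-0.963, 0.269, 0.0], [0.269, 0.963, 0.001], [-0.0, 0.001, -1.0]]
ft_force: [0.3, 1.7, 0.3]
grip_width: -0.0
```

```bash
python3 -m creep '[[[-4,-1.4,0],[0,0,0]],[[-7.7,-2.7,0],[0,0,0]],[[-10.5,-5.5,0],[0,0,5]],[[-13.5,-8.5,0],[0,0,11]],[[-16.5,-11.5,0],[0,0,18]],[[-19.2,-14,0],[0,0,24]],[[-21,-17.5,0],[0,0,30]],[[-22.8,-21,0],[0,0,36]],[[-24.6,-24.7,0],[0,0,42]],[[-26.4,-28.5,0],[0,0,48]],[[-26.4,-28.5,0],[0,0,56]],[[-26.4,-28.5,0],[0,0,56]]]'
python3 - <<'E'
from h import *
T=bot.get_obs();R=T["ee_rot"];p=T["position"];print(T["q"],T["ft_force"])
import cv2
cv2.imwrite("pics/w1.png",bot.read_camera("wrist"));cv2.imwrite("pics/s1.png",bot.read_camera("scene"))
for w in[(.52,-.06,.25),(.612,-.135,.25),(.612,-.135,.105)]: print(w,(R.T@(np.array(w)-p))*100)
E
```

```text
time_s: 2.2
position: [0.3802, -0.0305, 0.3308]
ee_rot: [[-0.309, 0.951, -0.001], [0.951, 0.309, 0.001], [0.001, -0.001, -1.0]]
ft_force: [0.7, 0.0, 0.2]
grip_width: -0.0001
[-0.2916 -0.0758 -0.1592  1.4887  0.0002  0.9646] [0.7416 0.0341 0.1577]
(0.52, -0.06, 0.25) [-7.1398 12.3927  8.0622]
(0.612, -0.135, 0.25) [-17.1188  18.8199   8.0471]
(0.612, -0.135, 0.105) [-17.1321  18.8335  22.5471]
```

View pics/w1.png

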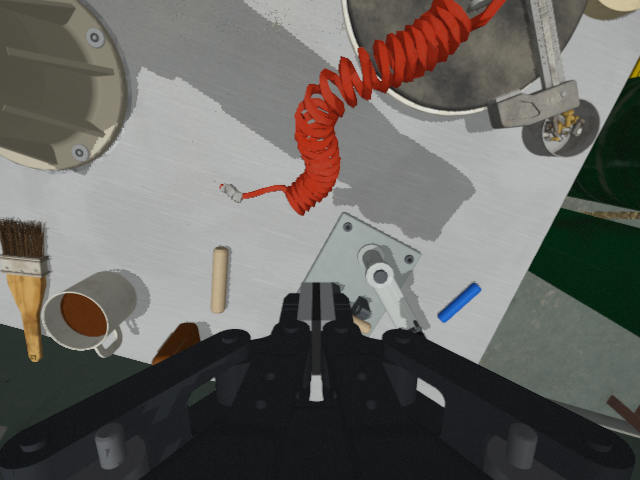

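View pics/s1.png

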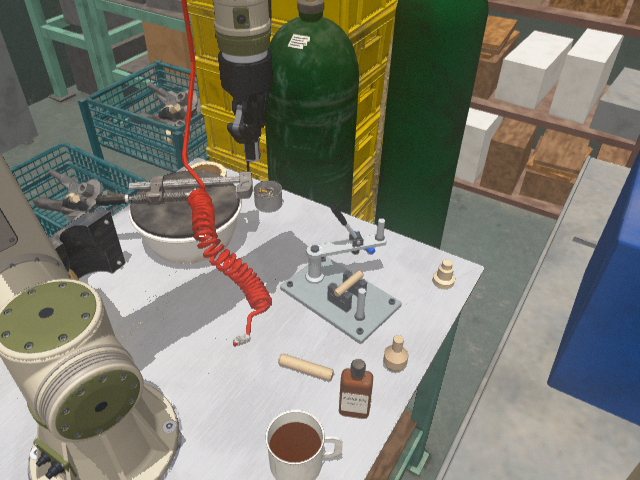

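```bash
python3 -m creep '[[[-2,4,1],[0,0,0]],[[-4.5,8,3],[0,0,0]],[[-7.5,12,5],[0,0,0]],[[-11,15,6],[0,0,0]],[[-15,17,7],[0,0,0]],[[-18,18.1,9],[0,0,0]],[[-20.1,18.1,12],[0,0,0]],[[-20.1,18.1,15],[0,0,0]],[[-20.1,18.1,18],[0,0,0]],[[-20.1,18.1,20.5],[0,0,0]],[[-20.1,18.1,21.9],[0,0,0]],[[-20.1,18.1,21.9],[0,0,0]]]'
python3 - <<'E'
from h import *
T=bot.get_obs();print(T["q"],T["ft_force"])
import cv2
cv2.imwrite("pics/t2.png",bot.read_camera("top")[130:330,260:480].repeat(3,0).repeat(3,1));cv2.imwrite("pics/s2.png",bot.read_camera("scene")[150:350,250:490].repeat(3,0).repeat(3,1))
E
```

```text
time_s: 3.5
position: [0.6136, -0.1609, 0.1094]
ee_rot: [[-0.318, 0.948, -0.005], [0.948, 0.318, 0.002], [0.004, -0.004, -1.0]]
ft_force: [-0.2, 0.1, 0.2]
grip_width: -0.0002
[-0.3829  0.4883  0.0052  1.0932  0.0002  0.8644] [-0.2283  0.1389  0.1994]
```

View pics/t2.png

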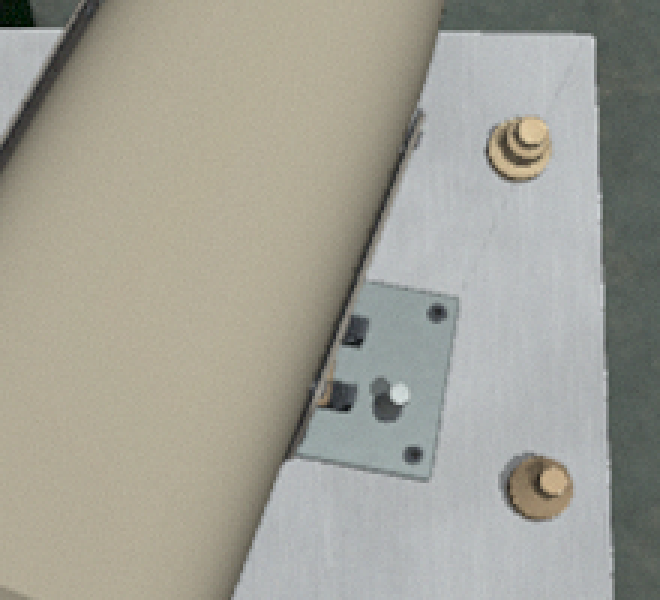

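View pics/s2.png

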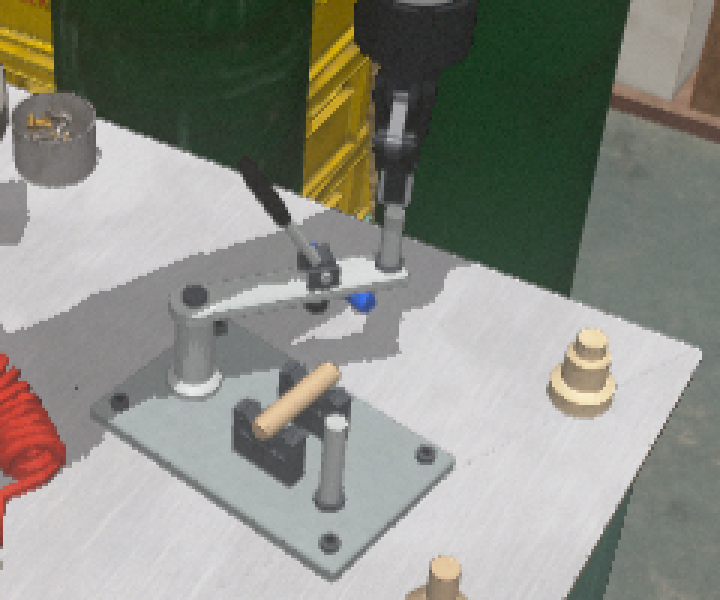

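```bash
python3 - <<'E'
from h import *
T=bot.get_obs();R=T["ee_rot"];p=T["position"]
pv=np.array([.4778,-.0883]);th=-.175
for a in[.99,.9,.8,.7,.6,.5,.4,.3,.2,.1,.05,0,-.03]:
    f=-np.pi/2+th+a
    w=np.r_[pv+.135*np.array([np.cos(f),np.sin(f)])+.021*R[:2,1],.1105]
    print(a,w,(R.T@(w-p))*100)
E
```

```text
0.99 [ 0.596  -0.1742  0.1105] [-0.5379 -2.231   0.2022]
0.9 [ 0.5872 -0.1827  0.1105] [-1.0639 -3.3258  0.2023]
0.8 [ 0.5767 -0.1911  0.1105] [-1.5304 -4.592   0.2024]
0.7 [ 0.5654 -0.1985  0.1105] [-1.8681 -5.8985  0.2025]
0.6 [ 0.5534 -0.2046  0.1105] [-2.0738 -7.2322  0.2027]
0.5 [ 0.5408 -0.2096  0.1105] [-2.1452 -8.5797  0.203 ]
0.4 [ 0.5278 -0.2133  0.1105] [-2.0817 -9.9277  0.2033]
0.3 [ 0.5146 -0.2156  0.1105] [ -1.884  -11.2626   0.2036]
0.2 [ 0.5011 -0.2166  0.1105] [ -1.5541 -12.571    0.204 ]
0.1 [ 0.4876 -0.2163  0.1105] [ -1.0951 -13.84     0.2044]
0.05 [ 0.4809 -0.2156  0.1105] [ -0.8186 -14.4557   0.2047]
0 [ 0.4742 -0.2146  0.1105] [ -0.5117 -15.0568   0.2049]
-0.03 [ 0.4702 -0.2138  0.1105] [ -0.3133 -15.4099   0.205 ]
```

```bash
python3 -m creep '[[[-0.5,-1,0],[0,0,0]],[[-0.6,-2.2,0],[0,0,0]],[[-1,-3.2,0],[0,0,0]],[[-1.4,-4,0],[0,0,0]],[[-1.6,-4.8,0],[0,0,0]],[[-1.8,-5.6,0],[0,0,0]],[[-1.95,-6.4,0],[0,0,0]],[[-2.05,-7.2,0],[0,0,0]],[[-2.1,-8,0],[0,0,0]],[[-2.15,-8.6,0],[0,0,0]],[[-2.15,-8.6,0],[0,0,0]]]'
python3 - <<'E'
from h import *
T=bot.get_obs();print(T["ft_force"])
import cv2
cv2.imwrite("pics/s3.png",bot.read_camera("scene")[150:350,250:490].repeat(3,0).repeat(3,1))
E
```

```text
time_s: 4.7
position: [0.5388, -0.2107, 0.112]
ee_rot: [[-0.313, 0.95, -0.002], [0.95, 0.313, 0.001], [0.001, -0.001, -1.0]]
ft_force: [0.3, -0.4, -0.3]
grip_width: -0.0001
[ 0.2821 -0.4145 -0.2782]
```

View pics/s3.png

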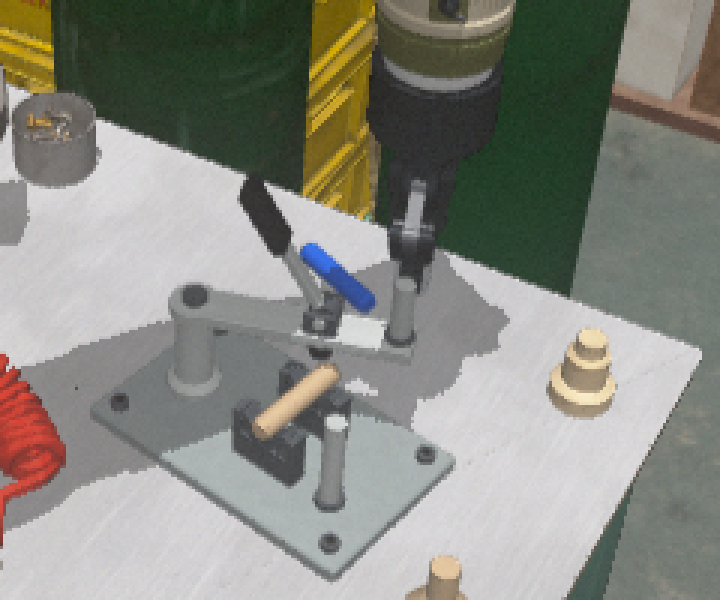

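The strap is following the finger: it is about half way round, with the pin at crop (402,310) and the lever still up. I continue to the stop.

```bash
python3 -m creep '[[[0,-0.8,0],[0,0,0]],[[0.1,-1.6,0],[0,0,0]],[[0.2,-2.4,0],[0,0,0]],[[0.35,-3.2,0],[0,0,0]],[[0.55,-4,0],[0,0,0]],[[0.8,-4.7,0],[0,0,0]],[[1.05,-5.3,0],[0,0,0]],[[1.3,-5.8,0],[0,0,0]],[[1.5,-6.2,0],[0,0,0]],[[1.7,-6.5,0],[0,0,0]],[[1.75,-6.6,0],[0,0,0]]]'
python3 - <<'E'
from h import *
T=bot.get_obs();print(T["ft_force"])
import cv2
cv2.imwrite("pics/s4.png",bot.read_camera("scene")[150:350,250:490].repeat(3,0).repeat(3,1))
E
```

```text
time_s: 5.85
position: [0.475, -0.2154, 0.1129]
ee_rot: [[-0.314, 0.949, 0.007], [0.949, 0.314, -0.001], [-0.003, 0.006, -1.0]]
ft_force: [11.4, -0.4, -4.6]
grip_width: -0.0001
[11.4203 -0.4368 -4.5884]
```

View pics/s4.png

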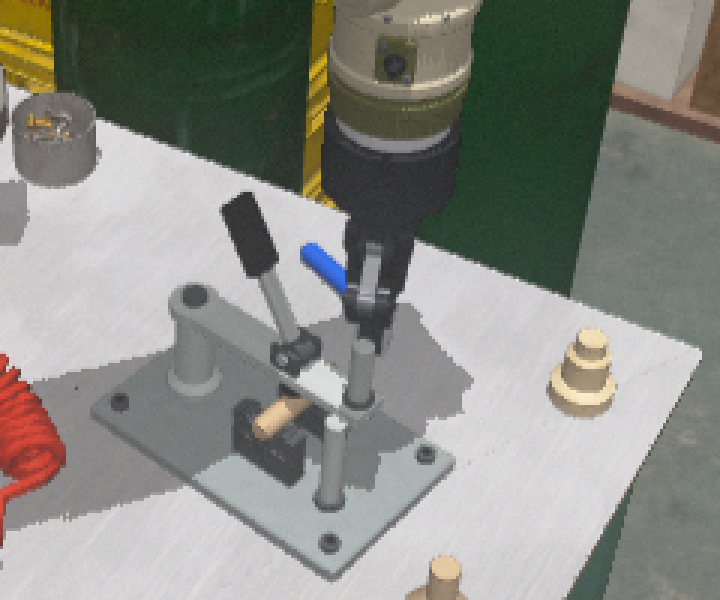

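```bash
python3 -m creep '[[[0.1,-0.2,0],[0,0,0]],[[0.1,-0.3,0],[0,0,0]],[[0.1,-0.3,0],[0,0,0]]]'
python3 - <<'E'
from h import *
p=atz("scene",250+362/3,150+345/3,.134);print(p)
v=p[:2]-[.4788,-.0896];print(np.linalg.norm(v),np.arctan2(v[1],v[0])+np.pi/2+.175)
E
```

```text
time_s: 6.2
position: [0.4749, -0.2154, 0.1131]
ee_rot: [[-0.315, 0.949, 0.012], [0.949, 0.315, -0.0], [-0.004, 0.011, -1.0]]
ft_force: [18.0, 1.2, -8.1]
grip_width: -0.0002
[ 0.4559 -0.2206  0.134 ]
0.1329862126358728 0.0016871050214614658
```

```bash
python3 -m creep '[[[0,0.8,0],[0,0,0]],[[0,2,0],[0,0,0]],[[0,3,-1.5],[0,0,0]],[[0,3,-5],[0,0,0]],[[0,3,-8],[0,0,7]],[[0,3,-11],[0,0,14]],[[0,3,-12],[0,0,21]],[[0,3,-12],[0,0,28]],[[0,3,-12],[0,0,28]]]'
python3 - <<'E'
from h import *
T=bot.get_obs();R=T["ee_rot"];p=T["position"];print(T["ft_force"])
import cv2
cv2.imwrite("pics/s5.png",bot.read_camera("scene")[150:350,250:490].repeat(3,0).repeat(3,1))
cv2.imwrite("pics/w5.png",bot.read_camera("wrist"))
pv=np.array([.478,-.0888]);th=-.175
u=np.array([np.sin(th)*1,-np.cos(th)])
h=.011 # half finger width toward pivot
for phi,s,cl in[(60,90,25),(60,90,3),(55,90,0),(50,90,0),(40,90,0),(30,90,0),(20,90,0),(10,90,0),(5,90,0),(0,90,0)]:
    f=np.radians(phi);r=.085-s/1e3*np.cos(f)+.005*np.sin(f)+h+cl/1e3;z=.099+s/1e3*np.sin(f)+.005*np.cos(f)
    w=np.r_[pv+u*r,z];print(phi,cl,w,(R.T@(w-p))*100)
E
```

```text
time_s: 7.1
position: [0.4974, -0.2051, 0.2326]
ee_rot: [[0.169, 0.986, -0.0], [0.986, -0.169, 0.0], [-0.0, -0.0, -1.0]]
ft_force: [0.1, -0.2, 0.0]
grip_width: 0.0
[ 0.1427 -0.247   0.0245]
60 25 [ 0.464  -0.1679  0.1794] [ 3.1025 -3.9215  5.3128]
60 3 [ 0.4678 -0.1462  0.1794] [ 5.3025 -3.9108  5.3128]
55 0 [ 0.4696 -0.1365  0.1756] [ 6.2881 -3.9059  5.6978]
50 0 [ 0.4707 -0.1301  0.1712] [ 6.9376 -3.9026  6.1412]
40 0 [ 0.4727 -0.1186  0.1607] [ 8.1085 -3.8965  7.1888]
30 0 [ 0.4744 -0.109   0.1483] [ 9.0798 -3.8914  8.4239]
20 0 [ 0.4757 -0.1017  0.1345] [ 9.8218 -3.8873  9.8089]
10 0 [ 0.4766 -0.0969  0.1196] [10.312  -3.8843 11.3017]
5 0 [ 0.4768 -0.0955  0.1118] [10.4577 -3.8833 12.0744]
0 0 [ 0.477  -0.0947  0.104 ] [10.5356 -3.8827 12.8569]
```

View pics/s5.png

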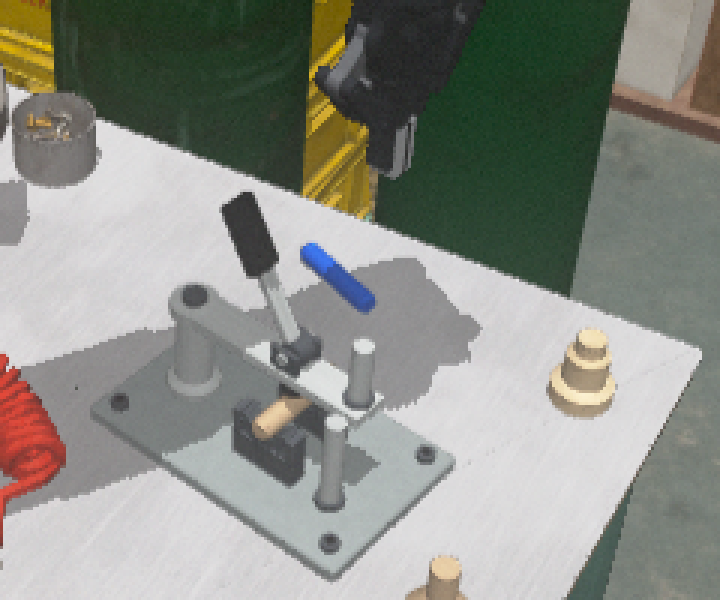

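View pics/w5.png

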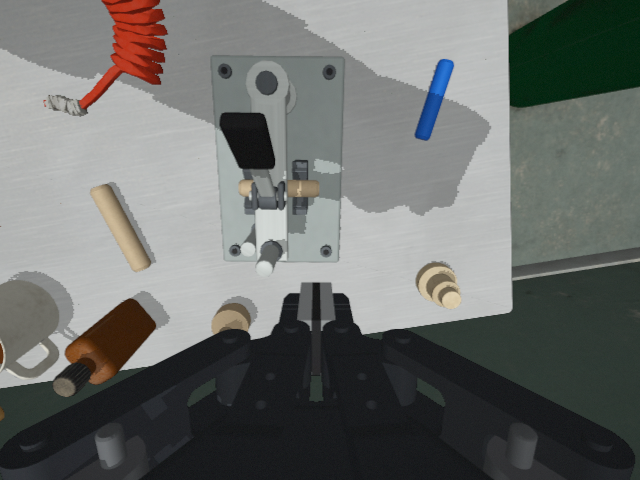

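The strap lies against the stop pillar and the lever is still up, with its grip at scene crop (250,235) and the fixture square to the tool in the wrist view. Next I push the lever from the pin side.

```bash
python3 -m creep '[[[1,-2,0],[0,0,0]],[[2.5,-3.9,1.5],[0,0,0]],[[3,-3.9,4],[0,0,0]],[[3.5,-3.9,5.3],[0,0,0]],[[4.5,-3.9,5.3],[0,0,0]],[[5.4,-3.9,5.3],[0,0,0]],[[6,-3.9,5.5],[0,0,0]],[[6.5,-3.9,5.8],[0,0,0]],[[6.9,-3.9,6.1],[0,0,0]],[[7.5,-3.9,6.6],[0,0,0]],[[8.1,-3.9,7.2],[0,0,0]],[[8.1,-3.9,7.2],[0,0,0]]]'
python3 - <<'E'
from h import *
T=bot.get_obs();print(T["ft_force"])
import cv2
cv2.imwrite("pics/s6.png",bot.read_camera("scene")[150:350,250:490].repeat(3,0).repeat(3,1))
E
```

```text
time_s: 8.4
position: [0.4722, -0.1181, 0.1592]
ee_rot: [[0.168, 0.986, -0.001], [0.986, -0.168, 0.001], [0.001, -0.001, -1.0]]
ft_force: [0.1, -1.0, 0.3]
grip_width: 0.0007
[ 0.1137 -0.9642  0.2893]
```

View pics/s6.png

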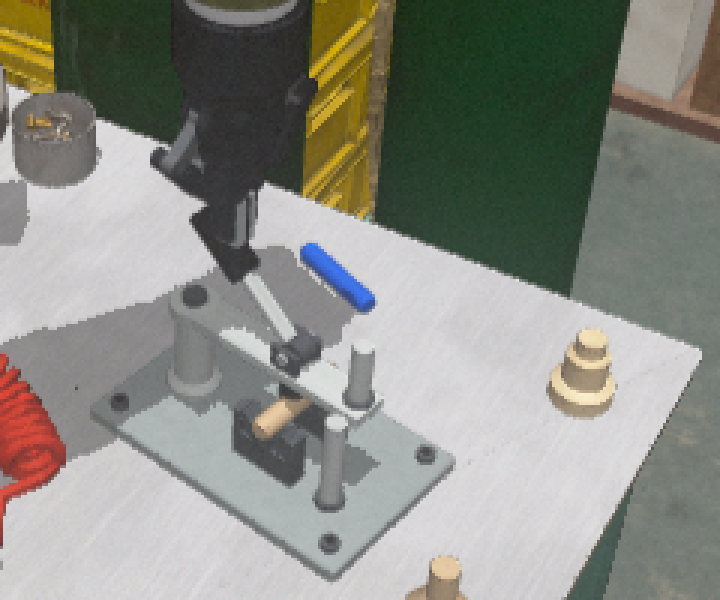

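```bash
python3 -m creep '[[[0.5,0,0.6],[0,0,0]],[[1,0,1.2],[0,0,0]],[[1.35,0,1.9],[0,0,0]],[[1.7,0,2.6],[0,0,0]],[[1.95,0,3.3],[0,0,0]],[[2.2,0,4.1],[0,0,0]],[[2.3,0,4.6],[0,0,0]],[[2.4,0,5.1],[0,0,0]],[[2.45,0,5.5],[0,0,0]],[[2.45,0,5.7],[0,0,0]],[[2.45,0,5.8],[0,0,0]],[[2.45,0,5.8],[0,0,0]]]'
python3 - <<'E'
from h import *
T=bot.get_obs();print(T["ft_force"])
import cv2
cv2.imwrite("pics/s7.png",bot.read_camera("scene")[150:350,250:490].repeat(3,0).repeat(3,1))
E
```

```text
time_s: 9.65
position: [0.4769, -0.0948, 0.1036]
ee_rot: [[0.169, 0.986, 0.001], [0.986, -0.169, -0.0], [0.0, 0.001, -1.0]]
ft_force: [-3.5, 2.1, 12.9]
grip_width: 0.0
[-3.516   2.1115 12.9458]
```

View pics/s7.png

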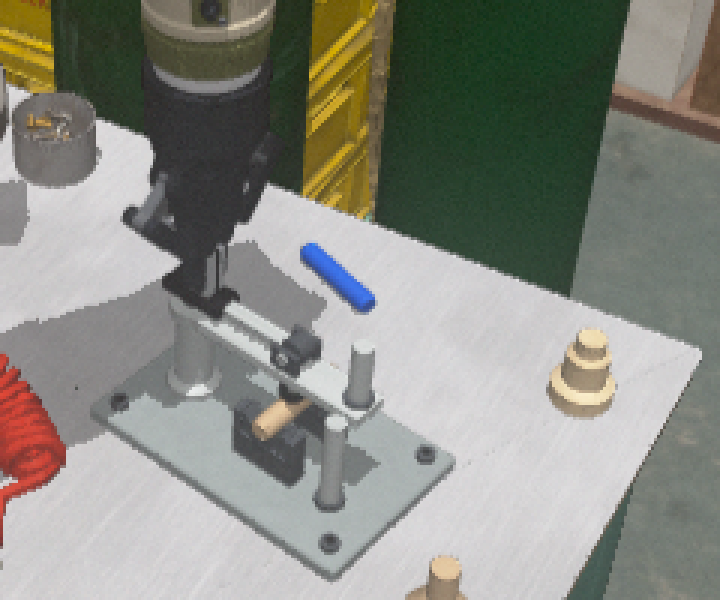

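The lever is level under the fingertips, with the TCP at 104 mm and 13 N upward. I press 2 mm more to confirm it is on its stop, then lift off.

```bash
python3 -m creep '[[[0,0,0.1],[0,0,0]],[[0,0,0.2],[0,0,0]],[[0,0,0.2],[0,0,0]]]'; python3 -m creep '[[[0,0,-0.5],[0,0,0]],[[0,0,-2],[0,0,0]],[[0,0,-5],[0,0,0]],[[-1,0,-9],[0,0,0]],[[-4,3,-12],[0,0,0]],[[-7,6,-14],[0,0,0]],[[-9,8,-14],[0,0,0]],[[-9,8,-14],[0,0,0]],[[-9,8,-14],[0,0,0]]]'
python3 - <<'E'
from h import *
T=bot.get_obs();print(T["ft_force"],T["qd"])
import cv2
cv2.imwrite("pics/s8.png",bot.read_camera("scene")[150:350,250:490].repeat(3,0).repeat(3,1))
cv2.imwrite("pics/w8.png",bot.read_camera("wrist"))
E
```

```text
time_s: 10.0
position: [0.477, -0.0948, 0.1033]
ee_rot: [[0.169, 0.986, 0.002], [0.986, -0.169, -0.001], [-0.0, 0.002, -1.0]]
ft_force: [-7.7, 3.9, 25.9]
grip_width: -0.0003
time_s: 10.9
position: [0.5398, -0.1973, 0.2391]
ee_rot: [[0.17, 0.985, -0.002], [0.985, -0.17, 0.001], [0.001, -0.003, -1.0]]
ft_force: [-0.6, 0.5, -0.5]
grip_width: -0.0001
[-0.5572  0.5099 -0.4765] [ 0.02   -0.0249 -0.0334  0.0031  0.002   0.002 ]
```

View pics/s8.png

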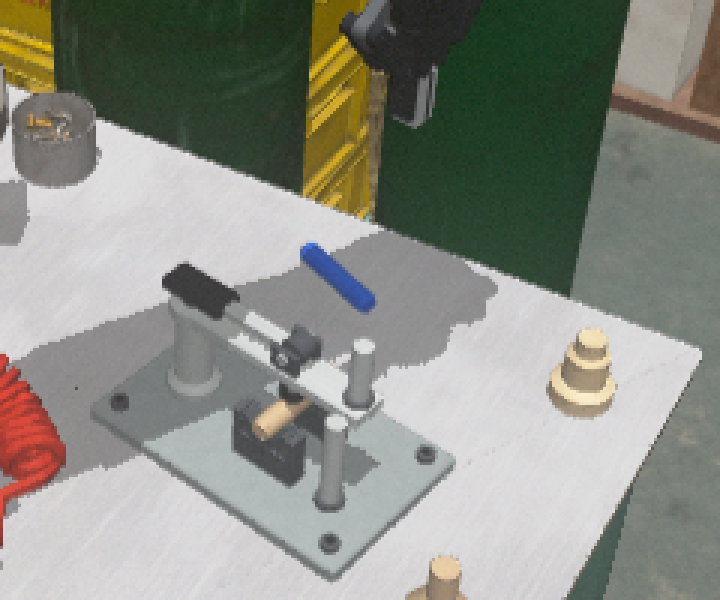

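View pics/w8.png

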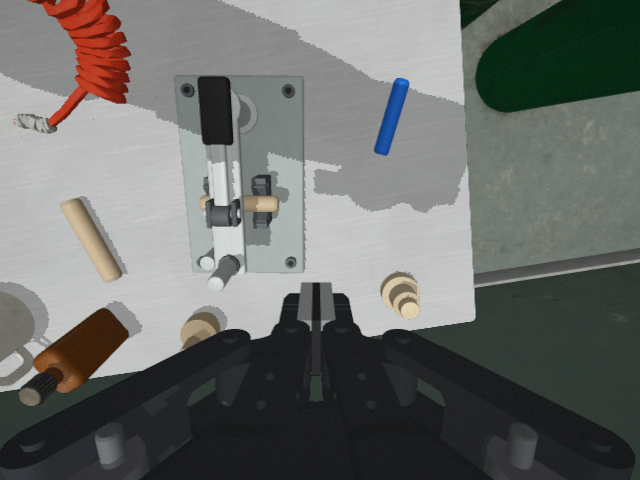

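The lever is down and level (grip at scene crop (200,288)), and the strap is against the pillar. The core's near end is still at crop (262,428), the bystanders are unmoved and the gripper is clear.

```bash
python3 -m creep '[[[0,0,0],[0,0,0]],[[0,0,0],[0,0,0]],[[0,0,0],[0,0,0]]]'; python3 -c "
from workcell import bot
print(bot.hand_in())"
```

```text
time_s: 11.3
position: [0.5402, -0.1965, 0.2405]
ee_rot: [[0.169, 0.986, 0.0], [0.986, -0.169, 0.0], [0.0, 0.0, -1.0]]
ft_force: [0.2, -0.5, 0.4]
grip_width: -0.0001
the job is handed in; nothing more can be done
None
```

The core is clamped and the job was handed in at about 11.3 s. I pushed the strap's pin round with the outside of the closed fingers until it stopped, then backed off and pressed the cam lever down to its stop.

- **Strap:** measured at about 0.00 rad. The tool stopped moving at the stop pillar while the push force rose to 18 N.
- **Lever:** the fingertips stopped at 103–104 mm, against the 104 mm expected when it is fully down. The upward force rose from 13 to 26 N over the last 2 mm, with no further movement. After I lifted off, it stayed level.
- **Surroundings:** in the last pictures the core's near end shows in the V blocks where it was. The tin, the two standing cores and the blue rod look unmoved, and the gripper is clear with about 0 N on it.

I could not measure the foot's force on the core; I infer it from the lever being at its stop. No check failed. The two views of the pin, pillar and core tops agreed to within about 4–7 mm.

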